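Stand the fallen splash shield back up in front of the vial tray

TASK

The clear splash shield has fallen flat on its back in front of the spill tray with the vial rack. Without picking it up, push on its foot plate, which now sticks up, to stand the shield upright on its foot again; then push it across the bench until its back is flush against the front edge of the tray, all of its width within the tray's width. Leave it standing there by itself, and leave everything else where it is.

Things in the scene. Friction and masses are not known exactly. Their poses are not given: they have to be found in the camera images.
- shield: Loose rigid L, 0.65-0.95 kg: grey foot plate 115 mm deep, 260 wide, 10 thick; clear panel 260 wide, 6 thick, aluminium rim, square off the foot's rear (heel) edge to 200 high; small angle (24 mm legs) inside the corner. Origin: middle of heel edge, underside. Standing: z up the panel, -x heel to toe, y along the width, panel's back at x = 0. At start panel flat on the bench, foot straight up
- shield_heel_left (a point): Left end of the heel edge (underside, plane of the panel's back), 130 mm along the shield's +y from its origin. The heel is a black rubber strip 14 mm deep that grips the bench: a push of 4 to 7 N on the upper part of the raised foot, from the panel's side, level at first, then down round an arc about the heel edge, turns the shield about this edge without slipping
- shield_heel_right (a point): Right end of the heel edge, 130 mm along the shield's -y from its origin. On the way up, about 30 degrees before upright, the shield passes its balance point and drops onto its foot by itself
- shield_toe (a point): Middle of the foot's free (toe) edge, half way through its thickness, 115 mm from the heel. At the start straight above the heel, 115 mm high; when the shield stands, 5 mm above the bench on the robot's side of the panel. Pushed here at bench height the standing shield slides with 5 to 10 N; pushed higher than about 30 mm on the panel it may tip backwards
- tray: White spill tray that does not move, 230 mm deep (x), 440 wide (y), walls 28 high, with a plywood vial rack (up to 85 mm above the bench) and a white jar fixed in it. Origin: on the bench under the middle of its front edge, the outer face of the front wall; x points into the tray, away from the robot, y to the left along the front edge, which runs 220 mm to either side
- beaker: glass beaker, 68 mm wide, 90 mm high, beside the shield's way; bystander. Origin: centre of its underside
- amber_bottle: amber glass bottle with black cap, 64 mm wide, 140 mm high; bystander. Origin: centre of its underside
- jar: clear glass jar with white lid, 52 mm wide, 60 mm high; bystander. Origin: centre of its underside
- wash_bottle: white wash bottle with bent spout, 66 mm wide, 185 mm high; bystander. Origin: centre of its underside
- notebook: closed blue notebook, 210 x 150 x 18 mm, lying flat; bystander. Origin: centre of its underside
- tweezers: steel tweezers 125 mm long, 12 mm wide, lying on the notebook; bystander. Origin: centre of its underside

How it is judged:
On the way, in this order (a step that is already met when the one before it is completed fails the run):
1. the shield stands upright on its foot, still out on the bench (angle between shield's own z axis and vertical below 0.05 rad and angular speed of shield below 0.5 rad/s), for 0.2 s.
2. the standing shield's back is against the tray's front edge (angle between shield's own z axis and vertical below 0.06 rad and x of each of shield_heel_left, shield_heel_right in the frame of tray above -0.008 m), for 0.2 s.
At the end, for the whole second after the job is handed in: The shield stands upright on its foot (within 3 degrees) and at rest, both ends of its heel edge within 8 mm of the tray's front edge, and its whole width between the ends of that edge (angle between shield's own z axis and vertical below 0.05 rad and x of shield_heel_left in the frame of tray between -0.008 and 0.004 m and x of shield_heel_right in the frame of tray between -0.008 and 0.004 m and y of shield_heel_left in the frame of tray below 0.222 m and y of shield_heel_right in the frame of tray above -0.222 m and linear speed of shield below 0.02 m/s); the robot touches nothing.
It fails at once if the shield is lifted: an end of its heel edge more than 15 mm off the bench (height (world z) of any of shield_heel_left, shield_heel_right above 0.015 m).
It fails at once if a bystander is moved more than 20 mm (distance of any of beaker, amber_bottle, jar, wash_bottle, notebook, tweezers from where it was at the start of the episode above 0.02 m).
It also fails if it takes over 58 s, if anything falls off the work surface, if the arm or the gripper's body presses on something with over 40 N, if the wrist force passes 120 N, or if a joint passes its speed limit or range.

ROBOT

A 6-joint arm with a two-finger parallel gripper is mounted at the origin on the work surface. World frame = base frame: x ahead of the robot, y to its left, z up, the work surface at z = 0. Lengths are in m, angles in rad, forces in N, time in s.
With the tool pointing down it reaches from about 0.4 to 0.925 m from the base axis. Payload 3.4 kg.
Tool frame: the origin (TCP) lies on the centre line of the jaws, within the pads' length; the fingertips stand 11 mm ahead of it and the grasp point (between the pads) lies 8 mm behind it; y points along the fingers, z is the direction in which the jaws open and shut, and the axes are right-handed (so a half turn about y gives the same grasp; the last joint's range is limited). The gripper opens to 85 mm and grips with 20 to 120 N. Pads are 22 mm wide; open, the fingers measure 114 mm over their backs; the gripper's body (76 mm by 85 mm) begins 54 mm behind the grasp point. The pads swing forward as they close: fully open they stand 13 mm farther back than shut.
Start: joints at [-1.274, 0.307, 1.506, -0, 1.328, -0.073], TCP at [0.208, -0.536, 0.242] pointing down, gripper open.
Joint ranges: [-3.12, 3.12], [-1.05, 2.28], [0.14, 2.33], [-1.42, 4.57], [0.1, 2.73], [-2.68, 2.68]. Speed limits (rad/s): [2.57, 2.57, 3.14, 3.14, 3.14, 3.14].

INTERFACE

Orientations are given as a 3x3 rotation matrix whose columns are the frame's x, y, z axes.
In Python, from rig import r gives the robot as it stands.
- The arm moves only by the tool step_arm, never from a script. Its argument "series" is a list of rows, each a list of 4 numbers: the shift along the tool's x, y, z in mm, then the turn about the tool's y in degrees. A call has exactly 10 rows; each row shifts and turns the commanded pose from where the row before left it, along the tool's axes as they then stand; what a row does not reach is not made up. A row lasts 1/10 s, in which the tool goes at most 50 mm and 8.59 degrees, less where a joint would pass 70% of its speed; a pose out of reach is approached as far as the arm can. A call is refused whole if a number of a shift passes 50 or a number of a turn 8.59, either way. A call with a gripper value outside its range is refused whole. "claw" is the opening, from -1 (shut) to 1 (fully open), set as the call begins (left out, the last holds). The fingers move at their own pace and stop on an object; "newtons" is the grip in N (left out, the last holds). Time passes only in rows, so rows that do not move let the fingers close, or fill a call up. It gives the time, the measured TCP pose, the force and the opening at its end, in the units of the state.
- r.read_state(): the state, without advancing time (a new reading comes with each control period).
- r.get_image(name): name is "scene" or "top" or "wrist"; returns a dict with "image" (384x512x3 uint8, red, green, blue), "camera_matrix" (3x3 intrinsics, pixels), "camera_from_world" (4x4, takes a point from world to camera coordinates). Camera axes: x right, y up, looking along -z (the intrinsics and any distortion apply to the point x, -y, -z); pixel columns grow to the right and rows downward; lengths in m; the calibration is good to about 2 mm. A picture is of the moment at which its call begins. There is no depth.
- r.close_job(): hands the job in, once; it reports no verdict.
The state is a dict: "t": time; "joint_positions": joint angles; "qvel": joint speeds; "joint_torque": joint torques, N m; "eef_pos": TCP position; "orientation": TCP orientation; "ft_force": force on the tool from outside, world axes, zero at the start; "wrist_torque": the same for the moment, N m; "opening": finger opening in m.
Only numpy, scipy, OpenCV 4.12 (cv2) and the standard library are available. Lean on these libraries where they do the work, as an engineer would, in place of code of your own. Each camera call takes 0.05 s, during which the arm holds its last target. There are 200 camera calls.

## Working session

There is one attempt and no reset: what is moved stays moved. The work goes in short steps, Python scripts to look and compute and a tool call to move; the robot and the scene stay as the last step left them, time stands still between calls to the robot, and variables do not carry over. Pictures are saved under pics/ and viewed, about 8 in all and at most 12, crops included, and the job is handed in when it is done.

Besides the shell and the picture viewer there is one more tool, called after "Emit:" as a command line: name --pt "numbers of a row" for each row, then --argument value for the rest. step_arm: Moves the arm, as the interface text tells. Its arguments: {"type":"object","properties":{"series":{"type":"array","items":{"type":"array","items":{"type":"number"}}},"claw":{"type":"number"},"newtons":{"type":"number"}},"required":["series"]}

```bash
mkdir -p pics; ls; python3 - <<'E'
from rig import r
import cv2, numpy as np
s=r.read_state(); print(s['t'],s['eef_pos'],np.round(s['orientation'],3),s['opening'])
for n in ("scene","top"):
    d=r.get_image(n); cv2.imwrite(f"pics/{n}0.png",d["image"][:,:,::-1])
    print(n,np.round(d["camera_matrix"],1).tolist(),np.round(d["camera_from_world"],3).tolist())
    np.savez(f"{n}.npz",K=d["camera_matrix"],T=d["camera_from_world"])
E
```

```text
pics
0.0 [ 0.20812856 -0.53527781  0.24139436] [[-0.932 -0.001  0.362]
 [-0.362  0.002 -0.932]
 [-0.    -1.    -0.002]] 0.08540852463846448
scene [[388.2, 0.0, 251.9], [0.0, 388.2, 191.0], [0.0, 0.0, 1.0]] [[0.76, 0.65, 0.013, -0.463], [-0.452, 0.513, 0.729, 0.191], [0.467, -0.56, 0.684, -1.437], [0.0, 0.0, 0.0, 1.0]]
top [[470.8, 0.0, 260.2], [0.0, 470.8, 196.5], [0.0, 0.0, 1.0]] [[0.013, -1.0, -0.005, 0.019], [0.986, 0.012, 0.165, -0.593], [-0.165, -0.007, 0.986, -1.685], [0.0, 0.0, 0.0, 1.0]]
```

View pics/scene0.png

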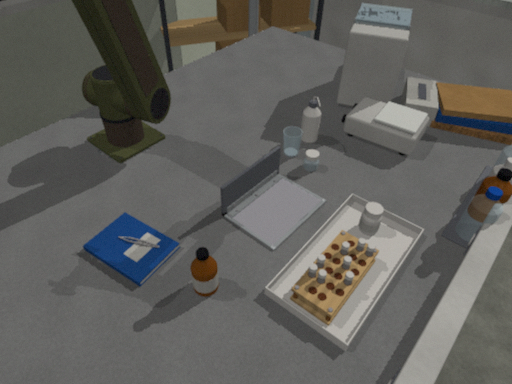

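View pics/top0.png

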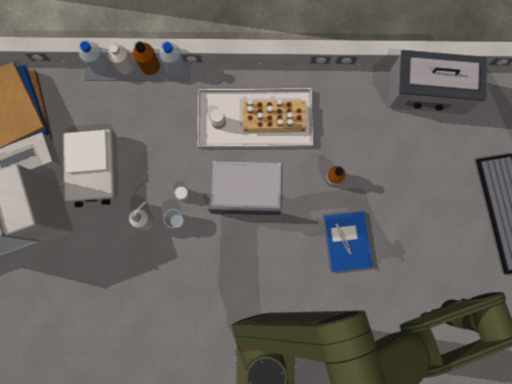

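```bash
cat > h.py <<'E'
import numpy as np, cv2
def cam(n):
    d=np.load(f"{n}.npz"); return d["K"],d["T"]
def ray(n,u,v,z=0.):
    K,T=cam(n); R=T[:3,:3]; c=-R.T@T[:3,3]
    p=np.linalg.inv(K)@[u,v,1]; d=R.T@(p*[1,-1,-1])
    return c+d*(z-c[2])/d[2]
def proj(n,P):
    K,T=cam(n); q=T[:3,:3]@np.asarray(P,float)+T[:3,3]; q=K@(q*[1,-1,-1]); return q[:2]/q[2]
E
python3 - <<'E'
import cv2
a=cv2.imread("pics/top0.png")[80:230,120:360]; cv2.imwrite("pics/topc.png",cv2.resize(a,(800,500),interpolation=cv2.INTER_CUBIC))
a=cv2.imread("pics/scene0.png")[120:340,210:430]; cv2.imwrite("pics/scenec.png",cv2.resize(a,(600,600),interpolation=cv2.INTER_CUBIC))
E
```

```text
(no output)
```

View pics/topc.png

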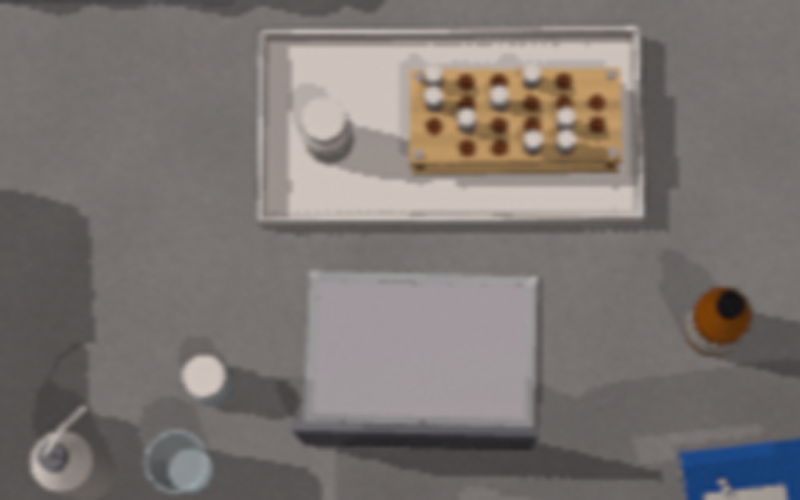

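View pics/scenec.png

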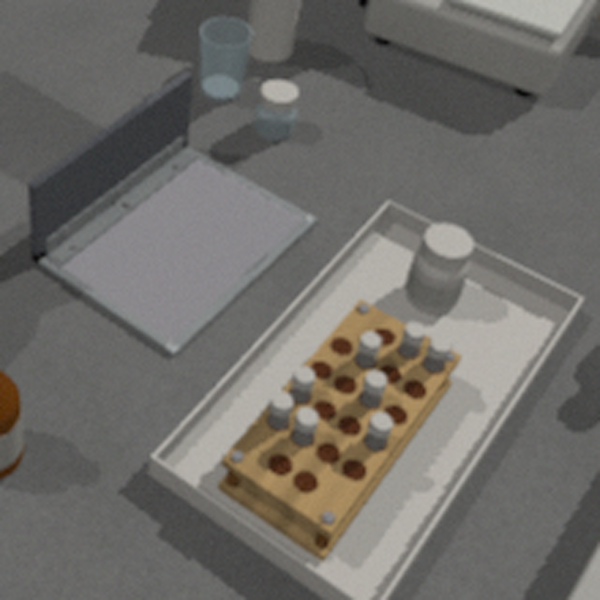

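```bash
python3 - <<'E'
from h import *
def tc(u,v,z): return np.round(ray("top",120+u/3.3333,80+v/3.3333,z),4)[:2]
def sc(u,v,z): return np.round(ray("scene",210+u/2.72727,120+v/2.72727,z),4)[:2]
print("free edge top L,R",tc(308,271,.006),tc(537,276,.006)," scene",sc(315,217,.006),sc(173,350,.006))
print("toe L,R scene z.115",sc(190,72,.115),sc(32,185,.115))
print("strip top: z.115",tc(302,418,.115),tc(537,430,.115)," strip bottom",tc(295,438,.115),tc(535,445,.115)," z0",tc(295,438,0),tc(535,445,0))
print("tray near bottom L,R top",tc(260,222,0),tc(642,218,0)," rim.028",tc(258,218,.028),tc(643,217,.028)," back",tc(260,32,.028),tc(638,28,.028))
print("tray near scene rim",sc(390,203,.028),sc(153,458,.028))
print("beaker",tc(178,462,.09),sc(225,40,.09),"bottle cap",tc(731,304,.14),"jar",tc(204,376,.06),sc(278,92,.06))
print("notebook corner",tc(680,455,.018))
E
```

```text
free edge top L,R [0.7343 0.2114] [ 0.7314 -0.0515]  scene [0.7306 0.2113] [ 0.7272 -0.0468]
toe L,R scene z.115 [0.5393 0.2146] [ 0.5358 -0.0458]
strip top: z.115 [0.5478 0.2008] [ 0.5379 -0.0483]  strip bottom [0.5263 0.2076] [ 0.5219 -0.0462]  z0 [0.5416 0.2211] [ 0.5369 -0.0505]
tray near bottom L,R top [0.7934 0.2694] [ 0.8031 -0.1728]  rim.028 [0.7903 0.2678] [ 0.7964 -0.171 ]  back [1.0138 0.2732] [ 1.0233 -0.1665]
tray near scene rim [0.792  0.2655] [ 0.7994 -0.1693]
beaker [0.5022 0.3351] [0.512  0.3242] bottle cap [ 0.671  -0.2512] jar [0.6013 0.3164] [0.6019 0.3148]
notebook corner [ 0.5252 -0.2117]
```

The scene view shows the shield flat, with the foot raised on the robot's side at scene crop (32..190, 72..250). The top view shows the panel at crop (308..537, 271..430) and the tray front edge at row ~218. From these I get the shield heel at about x=0.531, y=-0.049..0.211, and the tray front at x≈0.791 (left) and 0.798 (right). The path is free, so I start moving.

Emit:
step_arm --pt "0 0 0 7.1" --pt "0 0 0 7.1" --pt "0 0 0 7.1" --pt "-20 0 -34 0" --pt "-21.6 0 -36.5 0" --pt "-21.6 0 -36.5 0" --pt "-21.6 0 -36.5 0" --pt "-21.6 0 -36.5 0" --pt "-21.6 0 -36.5 0" --pt "-21.6 0 -36.5 0" --claw 1

```text
t: 1.1
eef_pos: [0.3585, -0.2813, 0.2421]
orientation: [[-1.0, -0.0, -0.001], [0.001, 0.0, -1.0], [0.0, -1.0, -0.0]]
ft_force: [0.4, 0.3, 0.3]
opening: 0.0854
```

Emit:
step_arm --pt "-21.6 0 -36.5 0" --pt "-21.6 0 -36.5 0" --pt "-21.6 0 -36.5 0" --pt "-21.6 0 -36.5 0" --pt "-21.6 0 -36.5 0" --pt "-21.6 0 -36.5 0" --pt "-21.6 0 -36.5 0" --pt "-21.6 0 -36.5 0" --pt "-21.6 0 -36.5 0" --pt "-21.6 0 -36.5 0"

```text
t: 2.1
eef_pos: [0.5748, 0.0834, 0.2418]
orientation: [[-1.0, -0.001, -0.001], [0.001, -0.0, -1.0], [0.001, -1.0, 0.0]]
ft_force: [0.7, -0.5, -0.2]
opening: 0.0856
```

Emit:
step_arm --pt "0 16 0 0" --pt "0 18 0 0" --pt "0 18 0 0" --pt "0 18 0 0" --pt "0 18 0 0" --pt "0 18 0 0" --pt "0 16 0 0" --pt "0 14 0 0" --pt "0 12 0 0" --pt "0 0 0 0"

```text
t: 3.1
eef_pos: [0.5729, 0.0816, 0.0923]
orientation: [[-1.0, -0.004, -0.001], [0.001, -0.0, -1.0], [0.004, -1.0, 0.0]]
ft_force: [-0.6, -0.7, -0.4]
opening: 0.0853
```

```bash
python3 - <<'E'
from rig import r
import cv2
print(r.read_state()['eef_pos'])
a=r.get_image("scene")["image"][100:280,190:350,::-1]; cv2.imwrite("pics/s1.png",cv2.resize(a,(533,600),interpolation=cv2.INTER_CUBIC))
E
```

```text
[0.57289755 0.08158713 0.09230375]
```

View pics/s1.png

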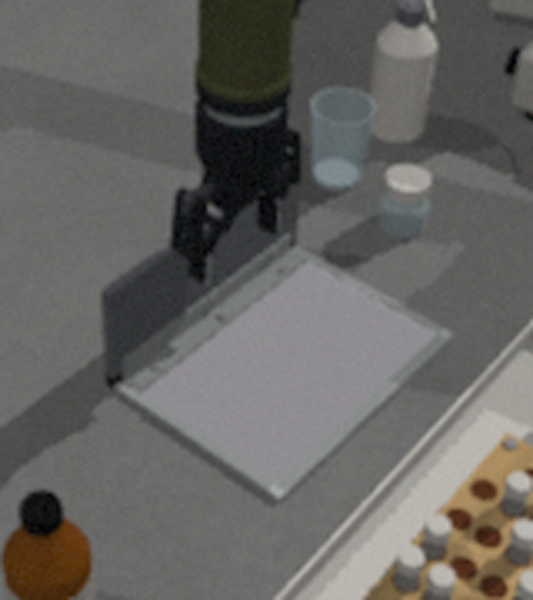

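The gripper's fingertips, at crop (200,270) and (268,225), are on the panel's side of the foot, just in front of its face. Now I make contact.

Emit:
step_arm --pt "2.5 0 0 0" --pt "2.5 0 0 0" --pt "2.5 0 0 0" --pt "2.5 0 0 0" --pt "2.5 0 0 0" --pt "2.5 0 0 0" --pt "2.5 0 0 0" --pt "2.5 0 0 0" --pt "2.5 0 0 0" --pt "2.5 0 0 0"

```text
t: 4.15
eef_pos: [0.551, 0.0817, 0.0947]
orientation: [[-1.0, 0.003, -0.001], [0.001, 0.0, -1.0], [-0.003, -1.0, -0.0]]
ft_force: [3.5, 0.5, -0.6]
opening: 0.0856
```

Emit:
step_arm --pt "3.3 0 0 0" --pt "3.3 0 0 0" --pt "3.3 0 0 0" --pt "3.3 0 0 0" --pt "3.3 0 0 0" --pt "3.2 0.5 0 0" --pt "3.2 0.5 0 0" --pt "3.2 0.5 0 0" --pt "3.2 0.5 0 0" --pt "3.2 0.5 0 0"

```text
t: 5.15
eef_pos: [0.5165, 0.0818, 0.0915]
orientation: [[-1.0, -0.001, -0.001], [0.001, 0.0, -1.0], [0.001, -1.0, -0.0]]
ft_force: [4.4, 0.3, -1.7]
opening: 0.0853
```

Emit:
step_arm --pt "3.1 1.1 0 0" --pt "3.1 1.1 0 0" --pt "3.1 1.1 0 0" --pt "3.1 1.1 0 0" --pt "3.1 1.1 0 0" --pt "2.9 1.6 0 0" --pt "2.9 1.6 0 0" --pt "2.9 1.6 0 0" --pt "2.9 1.6 0 0" --pt "2.9 1.6 0 0"

```text
t: 6.15
eef_pos: [0.4867, 0.0818, 0.0781]
orientation: [[-1.0, -0.0, -0.001], [0.001, -0.0, -1.0], [0.0, -1.0, 0.0]]
ft_force: [1.1, 0.2, 0.2]
opening: 0.0855
```

```bash
python3 - <<'E'
from rig import r
import cv2
a=r.get_image("scene")["image"][100:280,170:350,::-1]; cv2.imwrite("pics/s2.png",cv2.resize(a,(540,540),interpolation=cv2.INTER_CUBIC))
print(r.read_state()['ft_force'])
E
```

```text
[1.14934341 0.3091866  0.57721444]
```

View pics/s2.png

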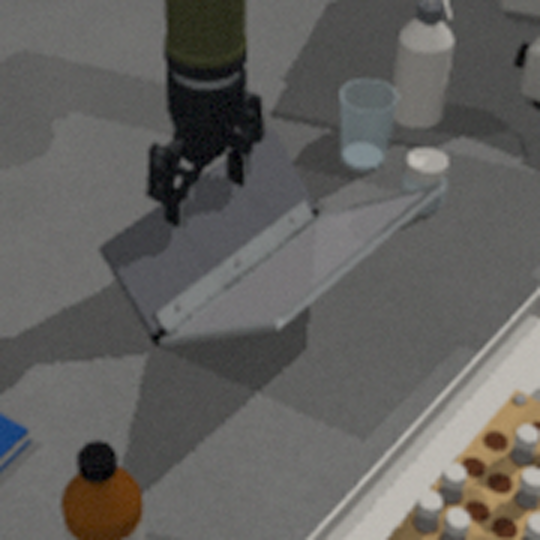

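The shield is about 40–45° up and pivoting cleanly on its heel, which is at crop (157,338). I continue the arc.

Emit:
step_arm --pt "2.6 2.0 0 0" --pt "2.6 2.0 0 0" --pt "2.6 2.0 0 0" --pt "2.6 2.0 0 0" --pt "2.6 2.0 0 0" --pt "2.2 2.5 0 0" --pt "2.2 2.5 0 0" --pt "2.2 2.5 0 0" --pt "2.2 2.5 0 0" --pt "2.2 2.5 0 0"

```text
t: 7.2
eef_pos: [0.4627, 0.0818, 0.0555]
orientation: [[-1.0, -0.0, -0.001], [0.001, -0.0, -1.0], [0.0, -1.0, 0.0]]
ft_force: [0.5, 0.0, -0.9]
opening: 0.0854
```

Emit:
step_arm --pt "1.7 2.8 0 0" --pt "1.7 2.8 0 0" --pt "1.7 2.8 0 0" --pt "1.7 2.8 0 0" --pt "1.7 2.8 0 0" --pt "0 0 0 0" --pt "0 0 0 0" --pt "0 0 0 0" --pt "0 0 0 0" --pt "0 0 0 0"

```text
t: 8.2
eef_pos: [0.4547, 0.0818, 0.0419]
orientation: [[-1.0, 0.0, -0.001], [0.001, 0.0, -1.0], [-0.0, -1.0, -0.0]]
ft_force: [0.2, 0.0, 0.4]
opening: 0.0855
```

```bash
python3 - <<'E'
from rig import r
import cv2
a=r.get_image("scene")["image"][80:280,150:350,::-1]; cv2.imwrite("pics/s3.png",cv2.resize(a,(600,600),interpolation=cv2.INTER_CUBIC))
print(r.read_state()['ft_force'])
E
```

```text
[0.34893568 0.89369419 0.30382995]
```

View pics/s3.png

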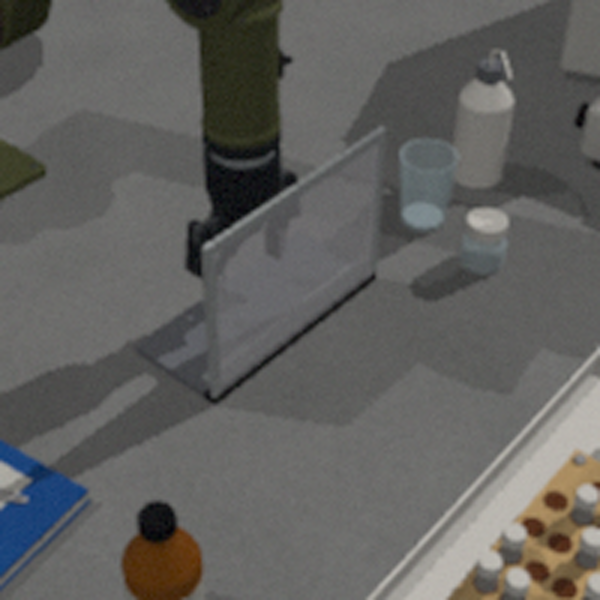

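The shield stands upright: the heel edge runs from crop (212,398) to (375,275) and the foot is on the robot's side. I measure it and back the fingers off past the toe.

Emit:
step_arm --pt "4 -2 0 0" --pt "6 0 0 0" --pt "7 0 0 0" --pt "7 0 0 0" --pt "7 0 0 0" --pt "7 0 0 0" --pt "7 0 0 0" --pt "7 0 0 0" --pt "6 0 0 0" --pt "3 0 0 0"

```text
t: 9.25
eef_pos: [0.3926, 0.0819, 0.0438]
orientation: [[-1.0, -0.001, -0.001], [0.001, -0.0, -1.0], [0.001, -1.0, 0.0]]
ft_force: [0.4, -0.2, -0.2]
opening: 0.0853
```

```bash
python3 - <<'E'
from h import *
for u,v in((212,398),(375,275)): print(ray("scene",150+u/3,80+v/3,0).round(4))
E
```

```text
[ 0.5202 -0.0408  0.    ]
[0.5253 0.2186 0.    ]
```

Emit:
step_arm --pt "3 0 0 -0.95" --pt "4 0 0 0" --pt "0 3 0 0" --pt "0 4 0 0" --pt "0 5 0 0" --pt "0 5 0 0" --pt "0 4 0 0" --pt "0 3 0 0" --pt "0 2 0 0" --pt "0 1 0 0"

```text
t: 10.25
eef_pos: [0.3865, 0.0818, 0.0165]
orientation: [[-1.0, -0.0, 0.016], [-0.016, -0.0, -1.0], [0.0, -1.0, 0.0]]
ft_force: [-0.2, 0.2, 0.8]
opening: 0.0852
```

Emit:
step_arm --pt "0 0.5 0 0" --pt "0 0.5 0 0" --pt "0 0.5 0 0" --pt "0 0.5 0 0" --pt "0 0.5 0 0" --pt "0 0.5 0 0" --pt "0 0.5 0 0" --pt "0 0.5 0 0" --pt "0 0 0 0" --pt "0 0 0 0"

```text
t: 11.25
eef_pos: [0.3865, 0.0818, 0.0128]
orientation: [[-1.0, -0.0, 0.016], [-0.016, 0.0, -1.0], [0.0, -1.0, -0.0]]
ft_force: [-0.3, -0.0, 0.0]
opening: 0.085
```

```bash
python3 - <<'E'
from rig import r
import cv2
a=r.get_image("scene")["image"][80:280,110:310,::-1]; cv2.imwrite("pics/s4.png",cv2.resize(a,(600,600),interpolation=cv2.INTER_CUBIC))
b=r.get_image("wrist")["image"][:,:,::-1]; cv2.imwrite("pics/w4.png",b)
s=r.read_state(); print(s['ft_force'],s['joint_positions'])
E
```

```text
[ 0.91380013  0.03752804 -0.34072086] [1.01614510e-01 4.17068340e-01 2.15919453e+00 2.76150759e-06
 5.65363864e-01 1.65675475e+00]
```

View pics/w4.png

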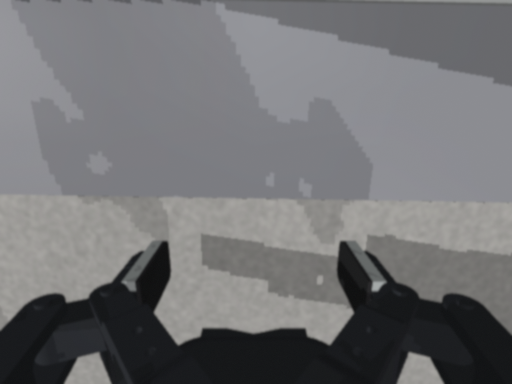

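The wrist view shows the foot's toe edge at rows 197–200, square ahead of both fingertips. I feel for the bench.

Emit:
step_arm --pt "0 0.6 0 0" --pt "0 0.6 0 0" --pt "0 0.6 0 0" --pt "0 0.6 0 0" --pt "0 0.6 0 0" --pt "0 0.6 0 0" --pt "0 0.6 0 0" --pt "0 0.6 0 0" --pt "0 0 0 0" --pt "0 0 0 0"

```text
t: 12.35
eef_pos: [0.3865, 0.0818, 0.008]
orientation: [[-1.0, -0.0, 0.016], [-0.016, 0.0, -1.0], [0.0, -1.0, -0.0]]
ft_force: [-0.1, 0.9, 0.0]
opening: 0.0851
```

Emit:
step_arm --pt "0 0.5 0 0" --pt "0 0.5 0 0" --pt "0 0.5 0 0" --pt "0 0.5 0 0" --pt "0 0.5 0 0" --pt "0 0.5 0 0" --pt "0 0.5 0 0" --pt "0 0 0 0" --pt "0 0 0 0" --pt "0 0 0 0"

```text
t: 13.35
eef_pos: [0.3865, 0.0818, 0.0045]
orientation: [[-1.0, -0.0, 0.016], [-0.016, 0.0, -1.0], [0.0, -1.0, -0.0]]
ft_force: [0.9, -0.2, 0.2]
opening: 0.0855
```

Emit:
step_arm --pt "0 0.7 0 0" --pt "0 0.7 0 0" --pt "0 0.6 0 0" --pt "-2 0 0 0" --pt "-3 0 0 0" --pt "-4 0 0 0" --pt "-4 0 0 0" --pt "-4 0 0 0" --pt "-4 0 0 0" --pt "-4 0 0 0"

```text
t: 14.35
eef_pos: [0.4056, 0.0818, 0.002]
orientation: [[-1.0, -0.012, 0.014], [-0.014, -0.001, -1.0], [0.012, -1.0, 0.001]]
ft_force: [-11.9, 0.3, 8.8]
opening: 0.0852
```

Emit:
step_arm --pt "-4 0 0 0" --pt "-4 0 0 0" --pt "-4 0 0 0" --pt "-4 0 0 0" --pt "-4 0 0 0" --pt "-4 0 0 0" --pt "-4 0 0 0" --pt "-4 0 0 0" --pt "-4 0 0 0" --pt "-4 0 0 0"

```text
t: 15.35
eef_pos: [0.4445, 0.0824, 0.0017]
orientation: [[-1.0, -0.013, 0.016], [-0.016, -0.001, -1.0], [0.013, -1.0, 0.001]]
ft_force: [-10.6, -0.3, 6.5]
opening: 0.0853
```

```bash
python3 - <<'E'
from rig import r
import cv2
a=r.get_image("scene")["image"][60:280,130:350,::-1]; cv2.imwrite("pics/s5.png",cv2.resize(a,(600,600),interpolation=cv2.INTER_CUBIC))
s=r.read_state(); print(s['ft_force'])
E
```

```text
[-6.19857305 -0.38360895  2.28775754]
```

View pics/s5.png

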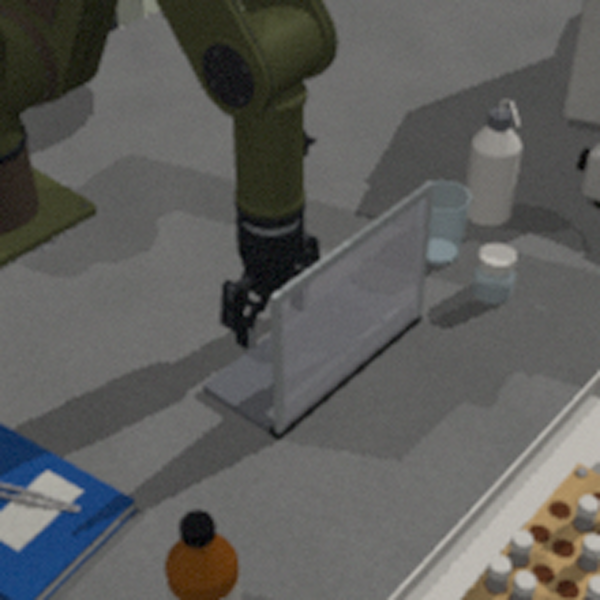

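The shield slides upright ahead of the fingers, with the heel at crop (280,432)–(420,318). I raise the tips 1 mm to stop bench rubbing and push on.

Emit:
step_arm --pt "-4 -1 0 0" --pt "-6 -0.5 0 0" --pt "-7 0 0 0" --pt "-7 0 0 0" --pt "-7 0 0 0" --pt "-7 0 0 0" --pt "-7 0 0 0" --pt "-7 0 0 0" --pt "-7 0 0 0" --pt "-7 0 0 0"

```text
t: 16.4
eef_pos: [0.5132, 0.0836, 0.0027]
orientation: [[-1.0, -0.009, 0.016], [-0.016, -0.001, -1.0], [0.009, -1.0, 0.001]]
ft_force: [-6.3, 0.8, -1.0]
opening: 0.0853
```

Emit:
step_arm --pt "-7 0 0 0" --pt "-7 0 0 0" --pt "-7 0 0 0" --pt "-7 0 0 0" --pt "-7 0 0 0" --pt "-7 0 0 0" --pt "-7 0 0 0" --pt "-7 0 0 0" --pt "-7 0 0 0" --pt "-7 0 0 0"

```text
t: 17.4
eef_pos: [0.5832, 0.0847, 0.0024]
orientation: [[-1.0, -0.009, 0.016], [-0.016, -0.001, -1.0], [0.009, -1.0, 0.0]]
ft_force: [-5.1, -1.5, -2.4]
opening: 0.0856
```

Emit:
step_arm --pt "-7 0 0 0" --pt "-7 0 0 0" --pt "-7 0 0 0" --pt "-6 0 0 0" --pt "-6 0 0 0" --pt "-5 0 0 0" --pt "-5 0 0 0" --pt "-4 0 0 0" --pt "-4 0 0 0" --pt "0 0 0 0"

```text
t: 18.4
eef_pos: [0.6354, 0.0856, 0.0023]
orientation: [[-1.0, -0.007, 0.016], [-0.016, -0.0, -1.0], [0.007, -1.0, 0.0]]
ft_force: [-4.5, -1.1, -1.7]
opening: 0.0857
```

```bash
python3 - <<'E'
from rig import r
import cv2
a=r.get_image("scene")["image"][100:300,210:410,::-1]; cv2.imwrite("pics/s6.png",cv2.resize(a,(600,600),interpolation=cv2.INTER_CUBIC))
E
```

```text
(no output)
```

View pics/s6.png

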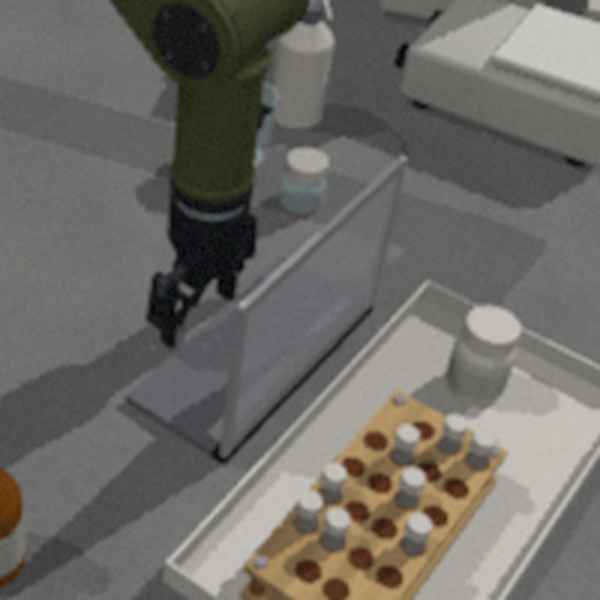

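The heel is at crop (220,458)–(370,310), parallel to the tray front with a gap of about 30 mm. I close it slowly.

Emit:
step_arm --pt "-3 0 0 0" --pt "-4 0 0 0" --pt "-4 0 0 0" --pt "-4 0 0 0" --pt "-3 0 0 0" --pt "-3 0 0 0" --pt "-2 0 0 0" --pt "-2 0 0 0" --pt "-1 0 0 0" --pt "0 0 0 0"

```text
t: 19.45
eef_pos: [0.6619, 0.0861, 0.0028]
orientation: [[-1.0, -0.005, 0.016], [-0.016, -0.0, -1.0], [0.005, -1.0, 0.0]]
ft_force: [-4.7, -0.5, -2.7]
opening: 0.0852
```

Emit:
step_arm --pt "-1 0 0 0" --pt "-1 0 0 0" --pt "-1 0 0 0" --pt "-1 0 0 0" --pt "-1 0 0 0" --pt "0 0 0 0" --pt "0 0 0 0" --pt "0 0 0 0" --pt "0 0 0 0" --pt "0 0 0 0"

```text
t: 20.45
eef_pos: [0.6649, 0.0858, 0.0023]
orientation: [[-1.0, -0.009, 0.017], [-0.017, -0.001, -1.0], [0.009, -1.0, 0.001]]
ft_force: [-7.9, -0.7, -1.9]
opening: 0.0853
```

Emit:
step_arm --pt "-1 0 0 0" --pt "-1 0 0 0" --pt "-1 0 0 0" --pt "0 0 0 0" --pt "0 0 0 0" --pt "0 0 0 0" --pt "0 0 0 0" --pt "0 0 0 0" --pt "0 0 0 0" --pt "0 0 0 0"

```text
t: 21.45
eef_pos: [0.6653, 0.0856, 0.002]
orientation: [[-1.0, -0.014, 0.017], [-0.017, -0.002, -1.0], [0.014, -1.0, 0.001]]
ft_force: [-11.3, -1.7, 1.4]
opening: 0.0854
```

The force rises with no motion, so the shield is against the tray. I check whether both ends are flush.

```bash
python3 - <<'E'
from rig import r
import cv2, numpy as np
a=r.get_image("scene")["image"][130:280,260:410,::-1]; t=r.get_image("top")["image"][90:190,185:325,::-1]
a=cv2.resize(a,(600,600),interpolation=cv2.INTER_CUBIC)
cv2.imwrite("pics/s7.png",a); cv2.imwrite("pics/t7.png",cv2.resize(t,(700,500),interpolation=cv2.INTER_CUBIC))
E
```

```text
(no output)
```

View pics/s7.png

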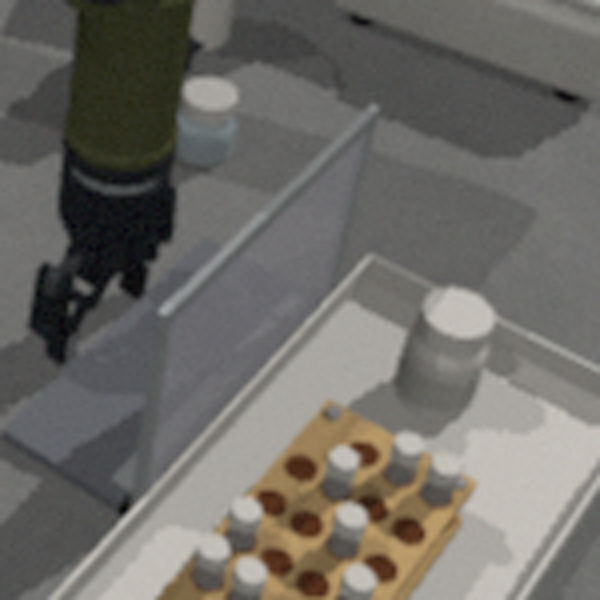

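```bash
python3 - <<'E'
from h import *
s=lambda u,v,z: ray("scene",260+u/4,130+v/4,z).round(4)
print("top R,L",s(166,313,.2),s(379,110,.2))
print("heel R",s(128,508,0))
a,b=s(372,256,.028),s(60,597,.028); print("rim outer pts",a,b, "slope",(a-b)[0]/(a-b)[1])
t=lambda u,v,z: ray("top",185+u/5,90+v/5,z).round(4)
E
```

```text
top R,L [ 0.7911 -0.0378  0.2   ] [0.7885 0.2157 0.2   ]
heel R [ 0.7809 -0.033  -0.    ]
rim outer pts [0.791  0.2672 0.028 ] [ 0.8004 -0.1353  0.028 ] slope -0.023354037267080657
```

View pics/t7.png

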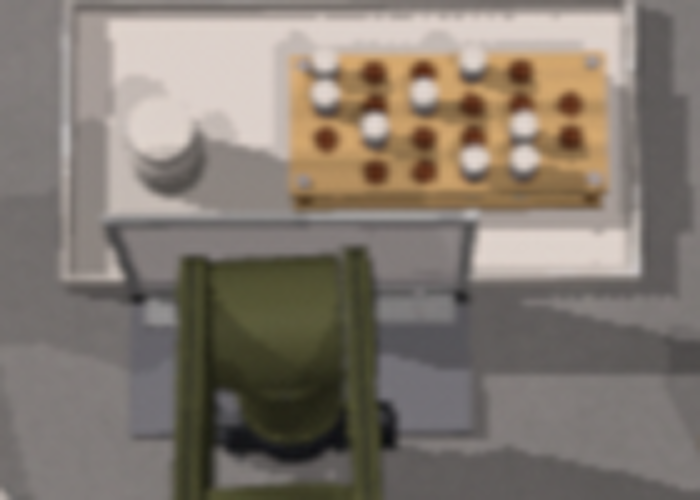

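```bash
python3 - <<'E'
from h import *
t=lambda u,v,z: ray("top",185+u/5,90+v/5,z).round(4)
print("top L,R",t(107,218,.2),t(478,216,.2)," toe L,R",t(133,437,.005),t(474,434,.005))
print("rim L,R",t(62,281,.028),t(640,275,.028))
E
python3 - <<'E'
from rig import r
s=r.read_state(); print(s['t'],s['ft_force'],s['wrist_torque'],s['eef_pos'])
E
```

```text
top L,R [0.7846 0.2131 0.2   ] [ 0.7888 -0.0419  0.2   ]  toe L,R [0.6716 0.2127 0.005 ] [ 0.6769 -0.0468  0.005 ]
rim L,R [0.7872 0.2677 0.028 ] [ 0.7968 -0.1714  0.028 ]
21.55 [-12.29856118  -0.90622428  -0.08942404] [-0.27533929  1.78585021  0.40701257] [0.66530427 0.0855655  0.0019607 ]
```

Both views give about equal offsets at the two ends, within 1–2 mm, so it looks flush. I add one firmer seating push with a slight bias to the right finger, then retreat straight back.

Emit:
step_arm --pt "-1 0 0 0" --pt "-1 0 0 -0.3" --pt "-1 0 0 -0.3" --pt "-1 0 0 0" --pt "0 0 0 0" --pt "0 0 0 0" --pt "0 0 0 0" --pt "0 0 0 0" --pt "0 0 0 0" --pt "0 0 0 0"

```text
t: 22.55
eef_pos: [0.6655, 0.0854, 0.0019]
orientation: [[-0.999, -0.021, 0.025], [-0.025, -0.002, -1.0], [0.021, -1.0, 0.001]]
ft_force: [-19.2, -2.5, 7.3]
opening: 0.0856
```

Emit:
step_arm --pt "1 0 0 0" --pt "1 0 0 0.3" --pt "1 0 0 0.3" --pt "2 0 0 0" --pt "2 0 0 0" --pt "3 0 0 0" --pt "4 0 0 0" --pt "5 0 0 0" --pt "6 0 0 0" --pt "6 0 0 0"

```text
t: 23.55
eef_pos: [0.6459, 0.086, 0.0045]
orientation: [[-1.0, 0.002, 0.016], [-0.016, 0.0, -1.0], [-0.002, -1.0, -0.0]]
ft_force: [-0.5, 0.5, -0.2]
opening: 0.0856
```

Emit:
step_arm --pt "6 0 0 0" --pt "6 0 0 0" --pt "6 0 0 0" --pt "6 -5 0 0" --pt "6 -10 0 0" --pt "6 -14 0 0" --pt "6 -16 0 0" --pt "6 -16 0 0" --pt "4 -10 0 0" --pt "0 0 0 0"

```text
t: 24.55
eef_pos: [0.5943, 0.0852, 0.0776]
orientation: [[-1.0, 0.004, 0.016], [-0.016, 0.0, -1.0], [-0.004, -1.0, -0.0]]
ft_force: [-0.4, -0.0, 0.2]
opening: 0.0857
```

```bash
python3 - <<'E'
from rig import r
import cv2
from h import *
s=r.read_state(); print(s['t'],s['ft_force'])
a=r.get_image("scene")["image"][:,:,::-1]; cv2.imwrite("pics/s8.png",a)
t=r.get_image("top")["image"][:,:,::-1]; cv2.imwrite("pics/t8.png",t)
o=cv2.imread("pics/top0.png")
# bystander areas: image change vs start
for n,P in dict(beaker=(.505,.33,.05),bottle=(.671,-.251,.07),jar=(.602,.316,.03),notebook=(.5,-.3,.018)).items():
    u,v=proj("top",P).astype(int); f=lambda im: im[v-12:v+12,u-12:u+12].astype(int)
    print(n,abs(f(o)-f(t)).mean().round(1))
A=a[130:280,260:410]; B=t[90:190,185:325]
c=np.zeros((400,800,3),np.uint8); c[:,:400]=cv2.resize(A,(400,400),interpolation=cv2.INTER_CUBIC); c[:286,400:]=cv2.resize(B,(400,286),interpolation=cv2.INTER_CUBIC)
cv2.imwrite("pics/c8.png",c)
E
```

```text
24.55 [-0.43890605 -0.03078247  0.15909137]
beaker 7.8
bottle 7.3
jar 6.8
notebook 11.9
```

```bash
python3 - <<'E'
from h import *
t8=cv2.imread("pics/t8.png"); s8=cv2.imread("pics/s8.png")
t7=cv2.resize(cv2.imread("pics/t7.png"),(140,100),interpolation=cv2.INTER_AREA); s7=cv2.resize(cv2.imread("pics/s7.png"),(150,150),interpolation=cv2.INTER_AREA)
# image shift seated -> released, patches on the free shield parts
def shift(a,b): return np.round(cv2.phaseCorrelate(np.float32(cv2.cvtColor(a,6)),np.float32(cv2.cvtColor(b,6)),cv2.createHanningWindow((a.shape[1],a.shape[0]),cv2.CV_32F)),2).tolist() if 0 else [np.round(x,2) for x in cv2.phaseCorrelate(np.float32(cv2.cvtColor(a,6)),np.float32(cv2.cvtColor(b,6)))]
T=t8[90:190,185:325]; S=s8[130:280,260:410]
print("top: R part",shift(t7[40:95,78:105],T[40:95,78:105])," scene R end",shift(s7[70:135,20:50],S[70:135,20:50]),"L end",shift(s7[22:80,75:100],S[22:80,75:100]))
g=cv2.GaussianBlur(cv2.cvtColor(t8,6).astype(float),(5,3),0)
def edge(u,v0,v1,sgn):
    d=sgn*np.diff(g[v0:v1,u]); i=int(d.argmax()); i=min(max(i,1),len(d)-2); a,b,c=d[i-1:i+2]
    return v0+i+.5+.5*(a-c)/(a-2*b+c+1e-9)
for name,us,v0,v1,z,sgn in (("toe L",range(213,219),172,183,.01,-1),("toe R",range(266,278),172,183,.01,-1),("rim L",range(199,205),140,150,.028,-1),("rim R",range(283,312),140,150,.028,-1)):
  for q in (1,-1):
    v=np.array([edge(u,v0,v1,q) for u in us]); p=ray("top",np.mean(us),np.median(v),z); print(name,q,np.median(v).round(2),v.std().round(2),p.round(4))
E
```

```text
top: R part [array([ 0.44, -0.09]), np.float64(0.97)]  scene R end [array([0.04, 0.15]), np.float64(0.77)] L end [array([0.53, 0.02]), np.float64(0.98)]
toe L 1 177.99 1.25 [0.6685 0.1973 0.01  ]
toe L -1 175.55 0.23 [0.6779 0.1975 0.01  ]
toe R 1 177.61 0.02 [ 0.6724 -0.0152  0.01  ]
toe R -1 175.08 0.02 [ 0.6822 -0.0151  0.01  ]
rim L 1 146.34 3.14 [0.7868 0.2521 0.028 ]
rim L -1 146.09 0.05 [0.7878 0.2521 0.028 ]
rim R 1 149.69 5.35 [ 0.7778 -0.1106  0.028 ]
rim R -1 144.93 0.21 [ 0.7964 -0.1106  0.028 ]
```

```bash
python3 -c "
from rig import r
print(r.close_job())"
```

```text
the job is handed in; nothing more can be done
None
```

I stood the shield upright by pushing its raised foot round an arc with the open fingers. I then slid it by its toe edge until it seated against the tray's front edge, backed the arm off, and handed the job in at about 25 s.

**What the last checks showed**
- **Seating:** The push stalled at 11–19 N with the tool no longer advancing. Edge fits put the toe edge parallel to the tray rim within about 0.004 rad, or roughly 1 mm across the width.
- **Distance to the tray:** Estimates of the gap at the two heel ends disagreed. They ranged from 5 mm short to 3 mm past the edge, depending on which edge I measured. I relied on the stall as the better evidence.
- **Width:** The shield spans y from about -0.045 to 0.213, inside the tray's -0.17 to 0.268.
- **After release:** The shield stayed within about 0.5 pixel of where it was seated. The force reading was about zero, so the arm was clear.
- **Bystanders:** I saw no movement. Image differences at the beaker, bottle and jar were small. The notebook's was somewhat larger (11.9 against about 7), probably shadow, and the arm never came down near it. I did not measure the wash bottle or tweezers.

**Failed check:** I could not view the final picture because the 12-picture limit was reached, so the check after release was by numbers only.

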